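# Shut the glue press and hold its locking rod through both bores

### The arm

A 6-joint arm with a two-finger parallel gripper is mounted at the origin on a cart in front of the work surface, level with it; the furniture and walls round the work are solid. World frame = base frame: x ahead of the robot, y to its left, z up, the work surface at z = 0. Lengths are in m, angles in degrees, forces in N, time in s.
With the tool pointing down it reaches from about 0.25 to 0.725 m from the base axis. Payload 9.7 kg.
Tool frame: the origin (TCP) lies midway between the tips of the shut fingers; the grasp point (between the pads) lies 19 mm behind it; z points along the fingers, y is the direction in which the jaws open and shut (so a half turn about z gives the same grasp; the last joint's range is limited). The gripper opens to 85 mm and grips with 20 to 120 N. Pads are 22 mm wide; open, the fingers measure 114 mm over their backs; the gripper's body (76 mm by 85 mm) begins 54 mm behind the grasp point. The pads swing forward as they close: fully open they stand 13 mm farther back than shut.
Start: joints at [-66.921, 4.979, 10.078, 95.1, 0, 90], TCP at [0.216, -0.506, 0.195] pointing down, gripper open.
Joint ranges: [-179.16, 179.16], [-48.56, 103.87], [-65.8, 70.77], [-126.05, 130.52], [-82.76, 87.17], [-180, 180]. Speed limits (degrees/s): [127.2, 127.2, 147.25, 180, 180, 180].

### API

Orientations are given as [roll, pitch, yaw] about the fixed x, y, z axes, in that order (R = Rz(yaw) Ry(pitch) Rx(roll)).
In Python, from workcell import get_obs, camera, get_calibration, job_done gives the robot as it stands.
- The arm moves only by the tool play_rows, never from a script. Its argument "commands" is text: rows parted by semicolons, each of 5 numbers parted by spaces: the opening, from 0 (shut) to 1 (fully open), then the shift along the world's x, y, z in mm, then the turn about the world's z in degrees. A call has 1 to 10 rows; each row is the pose to reach, as a shift and turn from the pose commanded when the call began; what a row does not reach only later rows make up. A row lasts 1/12 s, in which the tool goes at most 41.7 mm and 7.16 degrees, less where a joint would pass 70% of its speed; a pose out of reach is approached as far as the arm can. A call with a gripper value outside its range is refused whole. The fingers move at their own pace and stop on an object; "force" is the grip in N (left out, the last holds). Time passes only in rows, so rows that repeat a pose let the fingers close. It gives the time, the measured TCP pose, the force and the opening at its end, in the units of the state.
- get_obs(): the state, without advancing time (a new reading comes with each control period).
- camera(name): name is "scene" or "top" or "wrist"; returns the picture (420x560x3 uint8, red, green, blue); there is no depth.
- get_calibration(name): a dict with "fx", "fy", "cx", "cy" (pixels), "eye" and "attitude" of the camera in the world; the wrist camera has in their place "mount" (4x4, takes a point from camera to tool coordinates, whose origin is the TCP and whose axes are the flange's). Camera axes: x right, y down, z forward; pixel columns grow to the right and rows downward; lengths in m; the calibration is good to about 2 mm. The wrist camera is an equidistant fisheye: a pixel r from the principal point sees the ray r / f radians off the axis. A picture is of the moment at which its call begins: read the wrist's pose just before it. get_calibration takes no time and is no camera call.
- job_done(): hands the job in, once; it reports no verdict.
The state is a dict: "time": time; "q": joint angles; "qd": joint speeds; "joint_efforts": joint torques, N m; "ee_pos": TCP position; "tcp_rot": TCP orientation; "wrist_force": force on the tool from outside, world axes, zero at the start; "torque": the same for the moment, N m; "opening": finger opening in m.
Only numpy, scipy, OpenCV 4.12 (cv2) and the standard library are available. Lean on these libraries where they do the work, as an engineer would, in place of code of your own. Each camera call takes 0.05 s, during which the arm holds its last target.

### The job

Push the hinged lid of the glue press down until it snaps shut and stays shut by itself, then take the longer of the two steel rods out of the wooden stand and thread it down through the bore in the lid and on through the bore in the board below. Finish still gripping the rod upright and still, shut lid above board, with its foot sticking out a little below the board but clear of the bench: it has no head and would drop through, so do not let go. Leave the shorter rod in the stand and the other things where they are.

Things in the scene. Friction and masses are not known exactly. Their poses are not given: they have to be found in the camera images.
- press: Plywood glue press, fixed to the bench. Origin on the bench under its middle; x points from the front (bored end) to the hinge, z up. The base board is 230 x 130 mm (x -130 to +100 mm), underside 40 mm and top 58 mm above the bench, on two rails along x (y = +-41 to +-63 mm), so it is open to the bench under the bore. Two hexagonal plywood facets lie clamped in the middle. Two 20 mm wide steel catch posts stand at the front (x -130 to -118 mm, y = +-43 mm) up to 106 mm.
- press_lid (a joint): Angle of the press lid about its hinge (rad): 0 = shut, grows as the front end rises; at most 1.3. The lid is a 15 mm board, 110 mm wide, reaching 185 mm from the hinge axis to the front; its hinge is stiff, so it stays where it is left. Shut, its top is 110 mm above the bench. From about 0.07 rad down it rides on two spring rollers (about 10 to 13 N at the push spot) and then snaps shut and stays at 0.
- press_hinge (a point): Point on the hinge axis of the lid, at press x +78 mm, y 0, z 100 mm; the axis runs along the press's y.
- lid_push (a point): Bare spot in the middle of the lid's top face, to push on; moves with the lid. 118 mm from the hinge axis along the lid (towards the front), 10 mm above the axis line when shut. z is the lid's outward normal.
- upper_bore (a point): Centre of the upper mouth of the bore in the lid (in a 40 mm square steel inset near the front), 163 mm from the hinge along the lid; moves with the lid. Bore 15 mm wide, 15 mm long, 2 mm chamfer. With the lid shut it stands exactly above the lower bore, 110 mm above the bench.
- lower_bore (a point): Centre of the upper mouth of the bore in the base board (in a 40 mm square steel inset), 58 mm above the bench, at press x -85 mm, y 0. Bore 15 mm wide, 18 mm long (underside 40 mm above the bench), vertical, 2 mm chamfer; open to the bench below.
- stand: Wooden block, 60 x 150 x 50 mm (x, y, z), fixed to the bench, with two 13 mm sockets, 42 mm deep, at y = +45 and -45 mm of its own axes, each with a rod upright in it. Origin at the centre of its underside. Behind the stand (from about x = 0.57 m, between y = +0.43 and -0.17 m) a big fixed cluster of plywood cells towers up to half a metre: cross between stand and press in front of it.
- rod_long: Longer steel rod, plain round, 12 mm thick, 180 mm long, about 0.12 kg, no head. Stands in one of the stand's sockets, foot 8 mm above the bench. Origin at the centre of its foot; z along the rod towards its top.
- rod_short: Shorter steel rod, plain round, 12 mm thick, 120 mm long, in the other socket; to be left there. Origin at the centre of its foot, z up.
- sanding_block: Bystander: cork sanding block, 61 x 100 x 31 mm. Origin at the centre of its underside.
- small_cell: Bystander: small faceted plywood cell, 71 x 80 x 67 mm. Origin at the centre of its underside.
- glue_bottle: Bystander: upright white glue bottle with a red nozzle, 58 mm wide, 176 mm tall. Origin at the centre of its underside.

How it is judged (in metres and radians):
On the way, in this order (a step that is already met when the one before it is completed fails the run):
1. the lid is snapped shut (below 0.02 rad) and stays so with the robot off it (value of joint press_lid below 0.02 rad and contact force between each of the arm, the fingers and press below 0.2 N), for 0.2 s.
2. the foot of the longer rod is in the bore of the shut lid (value of joint press_lid below 0.02 rad and horizontal distance between rod_long and lower_bore below 0.006 m and z of rod_long in the frame of press below 0.102 m and angle between rod_long's own z axis and vertical below 0.12 rad), for 0.1 s.
3. the rod spans both bores, its foot out below the board (value of joint press_lid below 0.02 rad and horizontal distance between rod_long and lower_bore below 0.006 m and z of rod_long in the frame of press below 0.038 m and angle between rod_long's own z axis and vertical below 0.1 rad), for 0.2 s.
At the end, for the whole second after the job is handed in: Lid shut (<0.02 rad); long rod upright (0.1 rad) through both bores (foot within 6 mm of the axis), foot under the board (<38 mm) and >3 mm above the bench, gripped (>1 N) and still (<30 mm/s); short rod within 20 mm of its start (value of joint press_lid below 0.02 rad and horizontal distance between rod_long and lower_bore below 0.006 m and angle between rod_long's own z axis and vertical below 0.1 rad and height (world z) of rod_long between 0.003 and 0.038 m and contact force between the fingers and rod_long above 1 N and linear speed of rod_long below 0.03 m/s and distance of rod_short from where it was at the start of the episode below 0.02 m); the arm keeps its last pose, push and grip.
It fails at once if the shorter rod is pulled out or tipped (distance of rod_short from where it was at the start of the episode above 0.03 m or angle between rod_short's own z axis and vertical above 0.3 rad).
It fails at once if a bystander is shoved away or tipped over (distance of any of sanding_block, small_cell, glue_bottle from where it was at the start of the episode above 0.04 m or angle between glue_bottle's own z axis and vertical above 0.5 rad).
It also fails if it takes over 72 s, if anything falls off the work surface, if the arm or the gripper's body presses on something with over 40 N, if the wrist force passes 120 N, or if a joint passes its speed limit or range.

## Working session

There is one attempt and no reset: what is moved stays moved. The work goes in short steps, Python scripts to look and compute and a tool call to move; the robot and the scene stay as the last step left them, time stands still between calls to the robot, and variables do not carry over. Pictures are saved under pics/ and viewed, and the job is handed in when it is done.

Besides the shell and the picture viewer there is one more tool, called after ">>>" by a JSON object that holds its "api" and its "payload", one argument or row to a line. play_rows: Moves the arm, as the interface text tells. Its arguments: {"type":"object","properties":{"commands":{"type":"string"},"force":{"type":"number"}},"required":["commands"]}

```bash
mkdir -p pics
python3 - <<'E'
from workcell import *
import cv2
print(get_obs())
for n in("scene","top","wrist"):
    c=get_calibration(n);print(n,c)
    cv2.imwrite(f"pics/{n}0.png",camera(n)[:,:,::-1])
E
```

```text
{'time': 0.0, 'q': array([-6.69213519e+01,  5.01122499e+00,  1.00345208e+01,  9.50977639e+01,
        1.06619651e-03,  9.00023304e+01]), 'qd': array([ 0.05399884, -0.05537932,  0.08476103,  0.06573004,  0.07573691,
       -0.08716773]), 'joint_efforts': array([-2.58952001e-03, -5.20368290e+01,  4.64822602e+01,  1.55816926e-02,
       -2.86080385e-04,  3.27990051e-06]), 'ee_pos': array([ 0.21549953, -0.50573852,  0.19448248]), 'tcp_rot': array([-1.79925532e+02, -1.06316674e-03,  2.30763163e+01]), 'wrist_force': array([ 0.87674743, -0.10273459, -0.22877316]), 'torque': array([ 0.04308589,  0.00470351, -0.02832323]), 'opening': 0.08527921197366732}
scene {'fx': 532.9609567320682, 'fy': 532.9609567320682, 'cx': 287.3794198583565, 'cy': 210.4531824574638, 'eye': array([-0.54233476,  0.85873982,  0.94303992]), 'attitude': array([-120.03159507,    1.27830092, -131.89593822])}
top {'fx': 527.1011757457284, 'fy': 527.1011757457284, 'cx': 285.5186728560504, 'cy': 211.31099109855498, 'eye': array([ 0.17882349, -0.10866472,  1.72164083]), 'attitude': array([-1.67410070e+02, -1.57554035e-01, -8.81567597e+01])}
wrist {'fx': 325.19226210127806, 'fy': 325.19226210127806, 'cx': 279.4989485323404, 'cy': 204.01268567420038, 'mount': array([[-1.33102799e-05, -9.56672671e-01, -2.91165591e-01,
         7.54540243e-02],
       [ 9.99999706e-01,  2.10616153e-04, -7.37727947e-04,
        -6.85932796e-04],
       [ 7.67088342e-04, -2.91165515e-01,  9.56672386e-01,
        -1.79373493e-01],
       [ 0.00000000e+00,  0.00000000e+00,  0.00000000e+00,
         1.00000000e+00]])}
```

View pics/scene0.png

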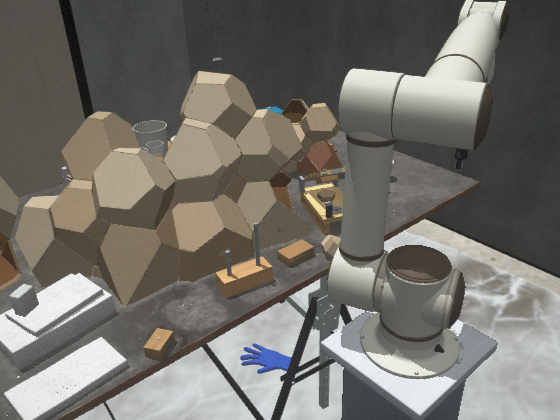

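View pics/top0.png

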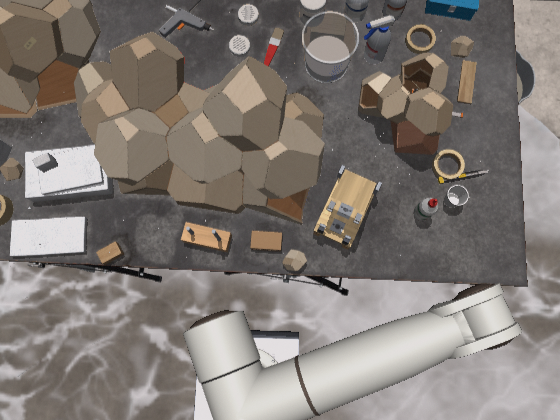

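View pics/wrist0.png

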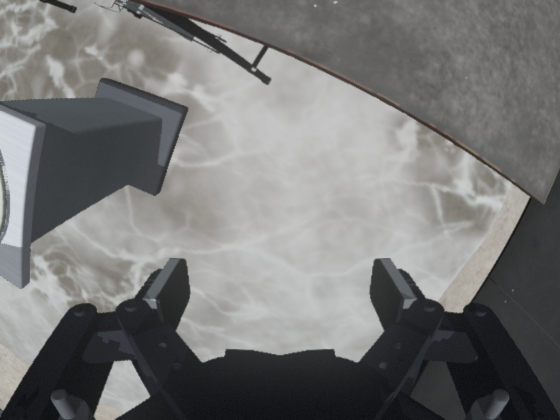

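The scene shows the stand at about (244,278), the press around (320,195) with its lid raised. In the top view the stand is at (206,236) and the press at (347,205). I'll zoom in on both.

```bash
cat > h.py <<'E'
import numpy as np, cv2
from scipy.spatial.transform import Rotation as R
from workcell import *
def cam(n):
    c=get_calibration(n); return c,R.from_euler('xyz',c['attitude'],degrees=True).as_matrix(),np.array(c['eye'])
def proj(n,p):
    c,M,e=cam(n); v=(np.atleast_2d(p)-e)@M
    return np.c_[c['cx']+c['fx']*v[:,0]/v[:,2],c['cy']+c['fy']*v[:,1]/v[:,2]]
def back(n,uv,z):
    c,M,e=cam(n); d=M@np.array([(uv[0]-c['cx'])/c['fx'],(uv[1]-c['cy'])/c['fy'],1]); return e+d*(z-e[2])/d[2]
def wpose(o=None):
    o=o or get_obs(); return R.from_euler('xyz',o['tcp_rot'],degrees=True).as_matrix(),np.array(o['ee_pos'])
def wproj(p,T):
    c=get_calibration('wrist');m=np.array(c['mount']);Rt,t=T
    v=(np.atleast_2d(p)-t)@Rt; v=(v-m[:3,3])@m[:3,:3]
    rho=np.hypot(v[:,0],v[:,1]);th=np.arctan2(rho,v[:,2])
    return np.c_[c['cx']+c['fx']*th*v[:,0]/rho,c['cy']+c['fy']*th*v[:,1]/rho]
def wback(uv,z,T):
    c=get_calibration('wrist');m=np.array(c['mount']);Rt,t=T
    a=np.array([(uv[0]-c['cx'])/c['fx'],(uv[1]-c['cy'])/c['fy']]);th=np.hypot(*a)
    d=np.r_[a/th*np.sin(th),np.cos(th)]; d=Rt@(m[:3,:3]@d); o=t+Rt@m[:3,3]
    return o+d*(z-o[2])/d[2]
def crop(img,x0,y0,x1,y1,k,name):
    c=img[y0:y1,x0:x1]; cv2.imwrite(name,cv2.resize(c,None,fx=k,fy=k,interpolation=cv2.INTER_CUBIC))
E
python3 - <<'E'
import cv2
from h import *
t=cv2.imread('pics/top0.png');s=cv2.imread('pics/scene0.png')
crop(t,170,160,400,285,3.4,'pics/topc.png')
crop(s,205,130,355,300,3.5,'pics/scenec.png')
E
```

```text
(no output)
```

View pics/topc.png

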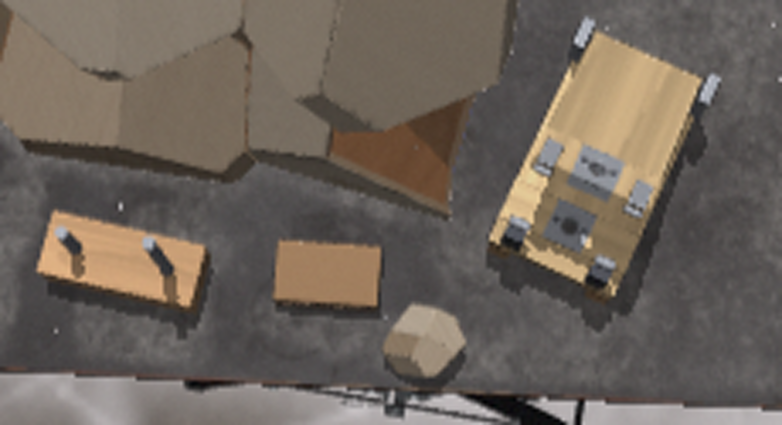

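View pics/scenec.png

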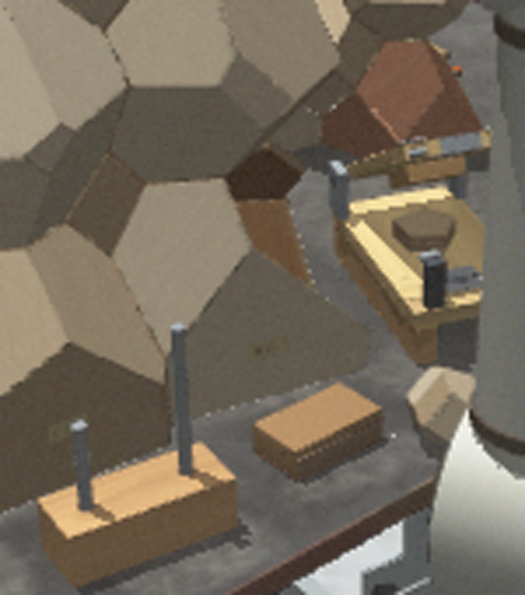

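Run:
```python
from h import *
f=lambda u,v:(170+u/3.4,160+v/3.4)
for n,u,v,z in [('stA',53,210,.05),('stB',209,246,.05),('stC',193,310,.05),('stD',38,272,.05),('longtop',150,243,.188),('shorttop',64,234,.128),('post1',517,226,.106),('post2',603,266,.106),('lower',571,225,.058),('hb1',586,22,.11),('hb2',711,78,.11),('cell',424,342,.05),('sand',328,272,.031),('boardFL',490,247,.058),('boardFR',612,296,.058)]:
    print(n,back('top',f(u,v),z).round(4))
g=lambda u,v:(205+u/3.5,130+v/3.5)
for n,u,v,z in [('longtop',179,327,.188),('shorttop',79,426,.128),('post',338,166,.106),('post',433,257,.106),('stand TL',40,505,.05),('standBR',238,482,.05),('standTR',202,443,.05),('standbl',74,540,.05)]:
    print(n,back('scene',g(u,v),z).round(4))
```

```text
stA [0.5069 0.2206 0.05  ]
stB [0.477  0.0705 0.05  ]
stC [0.4156 0.0821 0.05  ]
stD [0.4469 0.2303 0.05  ]
longtop [0.4534 0.107  0.188 ]
shorttop [0.4698 0.1937 0.128 ]
post1 [ 0.4949 -0.217   0.106 ]
post2 [ 0.4603 -0.2962  0.106 ]
lower [ 0.5069 -0.2713  0.058 ]
hb1 [ 0.6914 -0.2783  0.11  ]
hb2 [ 0.6406 -0.3953  0.11  ]
cell [ 0.3924 -0.1356  0.05  ]
sand [ 0.459  -0.0424  0.031 ]
boardFL [ 0.4833 -0.1952  0.058 ]
boardFR [ 0.4404 -0.3104  0.058 ]
longtop [0.4481 0.1072 0.188 ]
shorttop [0.4662 0.196  0.128 ]
post [ 0.6859 -0.285   0.106 ]
post [ 0.4895 -0.2196  0.106 ]
stand TL [0.4943 0.2213 0.05  ]
standBR [0.4087 0.0869 0.05  ]
standTR [0.4711 0.073  0.05  ]
standbl [0.439  0.2284 0.05  ]
```

Run:
```python
from h import *
f=lambda u,v:np.array((170+u/3.4,160+v/3.4))
yaw=np.radians(-23.6);ex=np.array([np.cos(yaw),np.sin(yaw)])
lb=np.array([.510,-.272]);o=lb+.085*ex;print('origin',o)
print('target',f(598,167), 'front edge tgt', )
for a in np.arange(.2,1.31,.1):
    def P(s,n): return np.r_[o+ex*(.078-s*np.cos(a)+n*np.sin(a)),.1+s*np.sin(a)+n*np.cos(a)]
    print(round(a,2),proj('top',P(.163,.01)).round(1),proj('top',P(.185,.01)).round(1),P(.185,.01).round(3))
```

```text
origin [ 0.58789083 -0.30602967]
target [345.88235294 209.11764706] front edge tgt
0.2 [[341.6 218.4]] [[338.9 224.4]] [ 0.495 -0.265  0.147]
0.3 [[342.8 215.9]] [[340.2 221.6]] [ 0.5   -0.268  0.164]
0.4 [[344.3 213. ]] [[341.8 218.4]] [ 0.507 -0.271  0.181]
0.5 [[345.9 209.6]] [[343.6 214.6]] [ 0.515 -0.274  0.197]
0.6 [[347.7 205.8]] [[345.7 210.3]] [ 0.525 -0.278  0.213]
0.7 [[349.7 201.7]] [[347.9 205.6]] [ 0.536 -0.283  0.227]
0.8 [[351.8 197.2]] [[350.3 200.5]] [ 0.548 -0.289  0.24 ]
0.9 [[354.  192.5]] [[352.8 195.2]] [ 0.561 -0.294  0.251]
1.0 [[356.3 187.6]] [[355.5 189.5]] [ 0.575 -0.301  0.261]
1.1 [[358.7 182.6]] [[358.2 183.7]] [ 0.591 -0.307  0.269]
1.2 [[361.1 177.4]] [[361.  177.8]] [ 0.606 -0.314  0.276]
1.3 [[363.5 172.3]] [[363.7 171.9]] [ 0.623 -0.321  0.281]
```

>>> {"api": "play_rows", "payload": {
  "commands": "0 0 0 41 -7; 0 0 0 82 -14; 0 10 7 123 -21; 0 45 29 125 -28; 0 80 51 125 -35; 0 115 73 125 -42; 0 150 95 125 -47; 0 185 117 125 -47; 0 220 139 125 -47; 0 250 160 125 -47"
}}

```text
time: 0.98
ee_pos: [0.4626, -0.3477, 0.3199]
tcp_rot: [-180.0, 0.0, -23.9]
wrist_force: [0.3, -1.7, 0.3]
opening: 0.0
```

Run:
```python
from h import *
o=get_obs();print(o['time'],o['ee_pos'],o['tcp_rot'],o['wrist_force'],o['opening'])
cv2.imwrite("pics/w1.png",camera('wrist')[:,:,::-1])
```

```text
0.9833 [ 0.46257719 -0.34772187  0.3199046 ] [-1.79998892e+02  1.79780386e-02 -2.39365883e+01] [ 0.26745071 -1.74095078  0.28071863] 4.9334151314452e-05
```

View pics/w1.png

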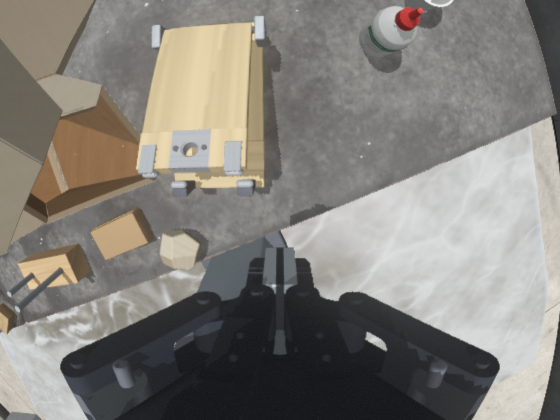

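The wrist view shows the lid bore at (190,150), the post tops near (180,186) and (245,186), and the glue bottle well off at (395,30).

Run:
```python
from h import *
T=wpose()
for n,u,v,z in [('p1',180,187,.106),('p2',245,187,.106),('h1',156,28,.11),('h2',259,18,.11),('bore a.5',190,150,.187),('bottle',395,35,.0)]: print(n,wback((u,v),z,T).round(4))
crop(cv2.imread('pics/w1.png'),120,0,290,210,3.5 if 0 else 2.85,'pics/w1c.png')
```

```text
p1 [ 0.4993 -0.2157  0.106 ]
p2 [ 0.4648 -0.293   0.106 ]
h1 [ 0.6967 -0.2757  0.11  ]
h2 [ 0.6473 -0.3938  0.11  ]
bore a.5 [ 0.5361 -0.2753  0.187 ]
bottle [ 0.5783 -0.5865 -0.    ]
```

View pics/w1c.png

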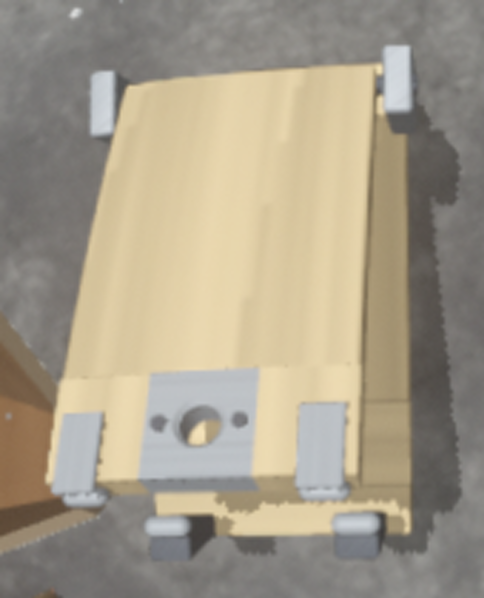

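>>> {"api": "play_rows", "payload": {
  "commands": "0 35 24 0 0; 0 70 47 0 0; 0 89 59 -20 0; 0 89 59 -55 0; 0 89 59 -90 0; 0 89 59 -115 0; 0 89 59 -130 0; 0 89 59 -140 0; 0 89 59 -150 0; 0 89 59 -160 0"
}}

```text
time: 1.87
ee_pos: [0.5503, -0.2903, 0.1602]
tcp_rot: [180.0, -0.1, -23.9]
wrist_force: [-0.2, 0.0, -0.1]
opening: 0.0002
```

>>> {"api": "play_rows", "payload": {
  "commands": "0 0 0 -10 0; 0 0 0 -20 0; 0 0 0 -30 0; 0 0 0 -38 0; 0 0 0 -44 0; 0 0 0 -48 0; 0 0 0 -51 0; 0 0 0 -53 0; 0 0 0 -53 0"
}}

```text
time: 2.62
ee_pos: [0.5501, -0.29, 0.107]
tcp_rot: [180.0, 0.0, -23.9]
wrist_force: [-0.6, 0.8, -0.3]
opening: 0.0001
```

Run:
```python
from h import *
o=get_obs();print(o['time'],o['ee_pos'],o['wrist_force'])
cv2.imwrite("pics/w2.png",camera('wrist')[:,:,::-1]);crop(np.ascontiguousarray(camera('top')[:,:,::-1]),290,130,410,260,4.5,'pics/t2.png')
```

```text
2.6167 [ 0.55006379 -0.29004858  0.10696046] [-0.58113171  0.80910774 -0.29316584]
```

View pics/w2.png

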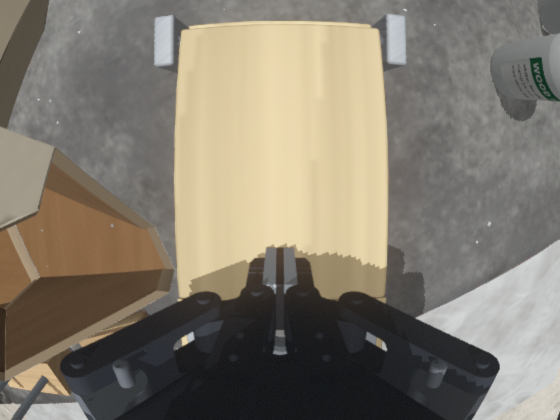

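View pics/t2.png

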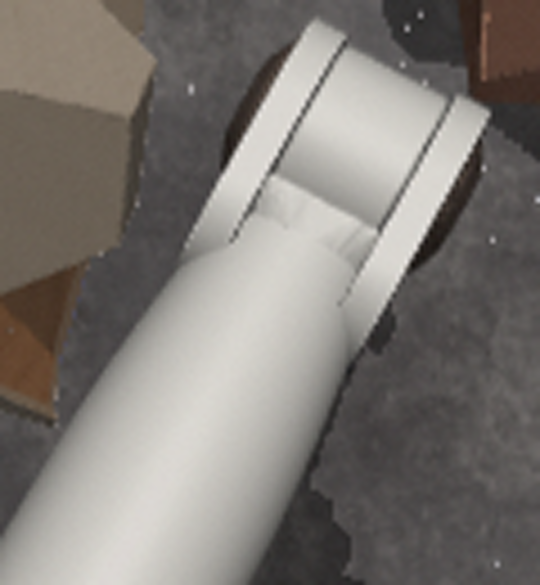

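>>> {"api": "play_rows", "payload": {
  "commands": "0 0 0 -2 0; 0 0 0 -4 0; 0 0 0 -4 0"
}}

```text
time: 2.97
ee_pos: [0.5501, -0.2901, 0.1029]
tcp_rot: [-180.0, 0.0, -23.9]
wrist_force: [0.2, -0.5, 0.6]
opening: 0.0001
```

>>> {"api": "play_rows", "payload": {
  "commands": "0 0 0 25 0; 0 -10 5 60 0; 0 -35 15 100 0; 0 -70 30 130 0; 0 -100 40 150 0; 0 -120 50 160 0; 0 -120 50 160 0"
}}

```text
time: 3.55
ee_pos: [0.4274, -0.239, 0.2687]
tcp_rot: [180.0, -0.4, -23.9]
wrist_force: [-0.5, 0.2, -0.2]
opening: 0.0004
```

Run:
```python
from h import *
o=get_obs();print(o['time'],o['ee_pos'],o['tcp_rot'],o['wrist_force'])
cv2.imwrite("pics/w3.png",camera('wrist')[:,:,::-1])
```

```text
3.55 [ 0.42744803 -0.23898057  0.26871072] [179.96241359  -0.37332489 -23.94480018] [-0.49099768  0.15904115 -0.20264233]
```

View pics/w3.png

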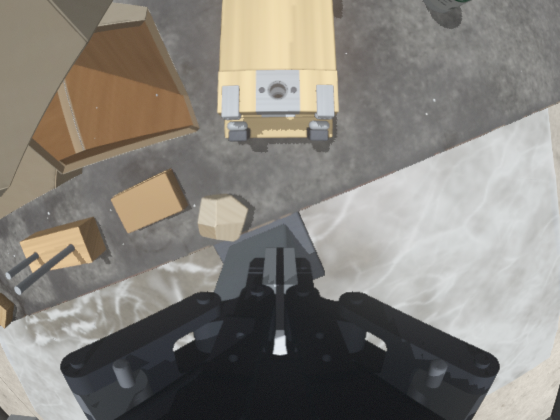

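Run:
```python
from h import *
T=wpose()
crop(cv2.imread('pics/w3.png'),200,0,360,160,3.7,'pics/w3c.png')
for n,u,v,z in [('p1',237,128,.106),('p2',318,130,.106),('bore',278,90,.110)]: print(n,wback((u,v),z,T).round(4))
s=np.ascontiguousarray(camera('scene')[:,:,::-1]);crop(s,280,120,400,260,4.2,'pics/s3c.png')
```

```text
p1 [ 0.4978 -0.22    0.106 ]
p2 [ 0.4615 -0.2964  0.106 ]
bore [ 0.5161 -0.2751  0.11  ]
```

View pics/w3c.png

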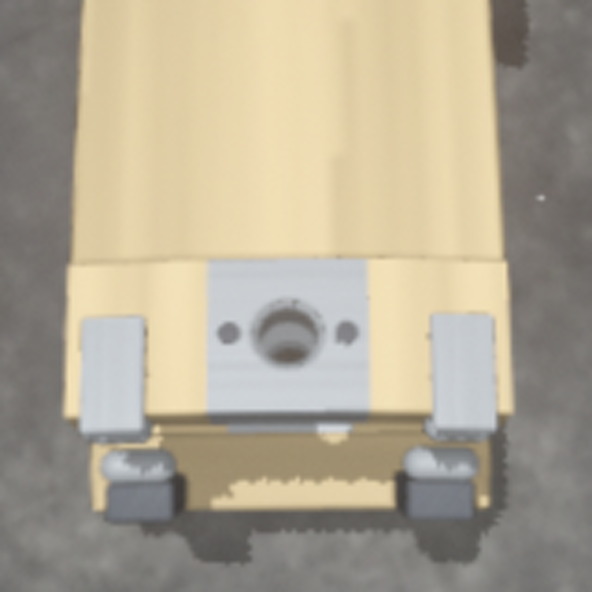

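View pics/s3c.png

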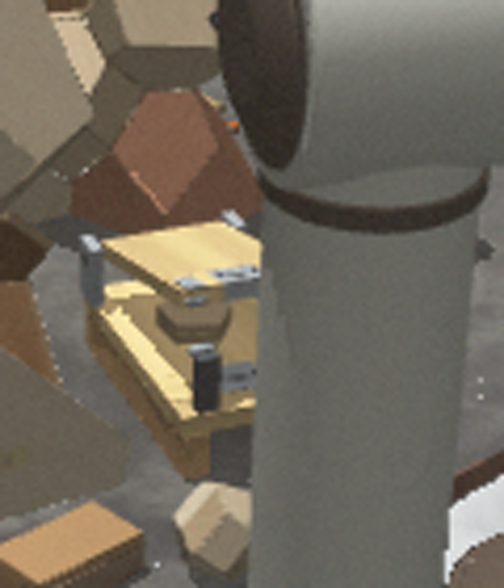

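Run:
```python
from h import *
yaw=np.radians(-24.5)
pm=np.array([.4795,-.2575]) # mid of posts, approx
ex=np.array([np.cos(yaw),np.sin(yaw)]);ey=np.array([-ex[1],ex[0]])
o=pm+.124*ex;print(o, o-.085*ex)
T=wpose()
def P(a,s,n,y): return np.r_[o+ex*(.078-s*np.cos(a)+n*np.sin(a))+ey*y,.1+s*np.sin(a)+n*np.cos(a)]
for a in (0,.03,.06,.1,.15,.2,.25): print(a,proj('scene',P(a,.185,.01,.055)).round(1),proj('scene',P(a,.185,-.005,.055)).round(1),proj('scene',P(a,0,.01,.055)).round(1),'wrist bore',wproj(P(a,.163,.01,0),T).round(1),'front corners',wproj([P(a,.185,.01,.055),P(a,.185,.01,-.055)],T).round(1).tolist())
print('posts',proj('scene',[np.r_[o-.124*ex+.043*ey,.106]]),wproj([np.r_[o-.124*ex+.043*ey,.106],np.r_[o-.124*ex-.043*ey,.106]],T))
```

```text
[ 0.5923352  -0.30892196] [ 0.51498849 -0.27367304]
0 [[321.3 199.8]] [[321.3 203.9]] [[302.8 175.8]] wrist bore [[277.2  92. ]] front corners [[223.4, 113.7], [330.8, 114.6]]
0.03 [[321.3 198.2]] [[321.3 202.4]] [[302.8 175.8]] wrist bore [[277.2  91.3]] front corners [[222.5, 113.4], [331.7, 114.4]]
0.06 [[321.3 196.7]] [[321.3 200.9]] [[302.8 175.8]] wrist bore [[277.2  90.6]] front corners [[221.5, 113.0], [332.6, 113.9]]
0.1 [[321.2 194.5]] [[321.3 198.8]] [[302.7 175.7]] wrist bore [[277.1  89.3]] front corners [[220.2, 112.1], [333.8, 113.0]]
0.15 [[321.  191.8]] [[321.2 196.2]] [[302.7 175.7]] wrist bore [[277.1  87.2]] front corners [[218.4, 110.5], [335.4, 111.5]]
0.2 [[320.8 189. ]] [[321.1 193.5]] [[302.6 175.7]] wrist bore [[277.   84.6]] front corners [[216.6, 108.3], [337.1, 109.3]]
0.25 [[320.6 186.2]] [[320.9 190.7]] [[302.6 175.6]] wrist bore [[277.   81.4]] front corners [[214.7, 105.5], [339.0, 106.5]]
posts [[326.68525263 202.69970506]] [[235.57435332 129.65632616]
 [318.36164771 130.37314559]]
```

Run:
```python
from h import *
yaw=np.radians(-24.5)
pm=np.array([.4795,-.2575]);ex=np.array([np.cos(yaw),np.sin(yaw)]);ey=np.array([-ex[1],ex[0]]);o=pm+.124*ex
T=(R.from_euler('xyz',[180,0,-23.94],degrees=True).as_matrix(),np.array([.55006,-.29005,.10696]))
def P(a,s,n,y): return np.r_[o+ex*(.078-s*np.cos(a)+n*np.sin(a))+ey*y,.1+s*np.sin(a)+n*np.cos(a)]
for a in (-.1,0,.1,.2,.3,.5):
  print(a,[wproj([P(a,s,.01,.055),P(a,s,.01,-.055)],T).round(0).tolist() for s in (0,.05,.08)])
print(wproj(T[1],T),wproj([[.55006,-.29005,.13]],T))
```

```text
-0.1 [[[183.0, 24.0], [383.0, 27.0]], [[185.0, 111.0], [380.0, 113.0]], [[189.0, 162.0], [375.0, 164.0]]]
0 [[[183.0, 23.0], [383.0, 25.0]], [[183.0, 110.0], [382.0, 112.0]], [[185.0, 163.0], [379.0, 165.0]]]
0.1 [[[183.0, 21.0], [383.0, 24.0]], [[180.0, 108.0], [385.0, 110.0]], [[181.0, 163.0], [384.0, 165.0]]]
0.2 [[[184.0, 19.0], [383.0, 22.0]], [[177.0, 105.0], [388.0, 107.0]], [[176.0, 162.0], [388.0, 164.0]]]
0.3 [[[184.0, 18.0], [383.0, 21.0]], [[175.0, 101.0], [391.0, 103.0]], [[171.0, 158.0], [394.0, 161.0]]]
0.5 [[[184.0, 15.0], [383.0, 18.0]], [[169.0, 89.0], [397.0, 91.0]], [[160.0, 146.0], [405.0, 148.0]]]
[[281.884463   235.88411201]] [[282.14058177 252.50223533]]
```

>>> {"api": "play_rows", "payload": {
  "commands": "0 35 -15 0 0; 0 70 -30 -10 0; 0 100 -42 -40 0; 0 120 -50 -75 0; 0 120 -50 -110 0; 0 120 -50 -135 0; 0 120 -50 -148 0; 0 120 -50 -155 0; 0 120 -50 -160 0; 0 120 -50 -160 0"
}}

```text
time: 4.48
ee_pos: [0.5501, -0.29, 0.1021]
tcp_rot: [-180.0, 0.1, -23.9]
wrist_force: [0.1, -0.5, 1.1]
opening: 0.0001
```

>>> {"api": "play_rows", "payload": {
  "commands": "0 0 0 -4 0; 0 0 0 -8 0"
}}

```text
time: 4.65
ee_pos: [0.5509, -0.2904, 0.0964]
tcp_rot: [180.0, -0.1, -23.9]
wrist_force: [-0.7, 1.1, 1.5]
opening: 0.0001
```

>>> {"api": "play_rows", "payload": {
  "commands": "0 0 0 -4 0; 0 0 0 -8 0"
}}

```text
time: 4.82
ee_pos: [0.5504, -0.2902, 0.0875]
tcp_rot: [180.0, -0.1, -23.9]
wrist_force: [-0.9, 0.3, 1.2]
opening: -0.0
```

>>> {"api": "play_rows", "payload": {
  "commands": "0 0 0 -3 0; 0 0 0 -6 0; 0 0 0 -6 0"
}}

```text
time: 5.07
ee_pos: [0.5501, -0.2901, 0.0811]
tcp_rot: [180.0, -0.0, -23.9]
wrist_force: [-0.1, -0.4, 1.1]
opening: -0.0
```

>>> {"api": "play_rows", "payload": {
  "commands": "0 0 0 -3 0; 0 0 0 -6 0; 0 0 0 -6 0"
}}

```text
time: 5.32
ee_pos: [0.5498, -0.2899, 0.0753]
tcp_rot: [180.0, 0.0, -23.9]
wrist_force: [-0.8, 0.7, 1.1]
opening: -0.0
```

Run:
```python
from h import *
o=get_obs();print(o['q'],o['ee_pos'],o['joint_efforts'])
cv2.imwrite("pics/w4.png",camera('wrist')[:,:,::-1])
cv2.imwrite("pics/s4.png",camera('scene')[:,:,::-1])
```

```text
[-2.78028896e+01  1.40964904e+01  7.16268120e+00  8.30753771e+01
 -2.24655429e-03  1.76122121e+02] [ 0.54984107 -0.28994798  0.07525458] [ 8.73819832e-02 -6.28329277e+01  4.75280714e+01 -3.61039359e-01
  3.73355043e-02  5.13078230e-04]
```

View pics/w4.png

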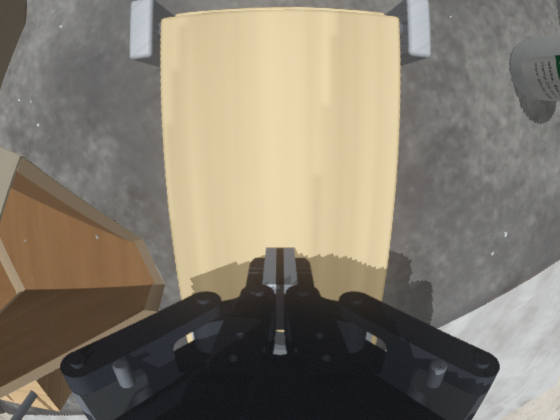

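View pics/s4.png

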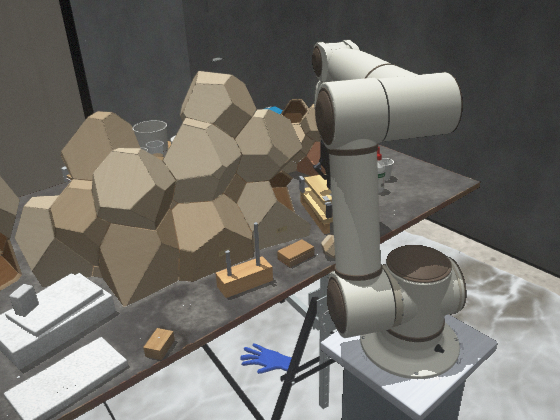

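Run:
```python
from h import *
yaw=np.radians(-24.5)
pm=np.array([.4795,-.2575]);ex=np.array([np.cos(yaw),np.sin(yaw)]);ey=np.array([-ex[1],ex[0]]);o=pm+.124*ex
def P(a,s,n,y): return np.r_[o+ex*(.078-s*np.cos(a)+n*np.sin(a))+ey*y,.1+s*np.sin(a)+n*np.cos(a)]
for dz in(0,.02):
 T=(R.from_euler('xyz',[180,0,-23.94],degrees=True).as_matrix(),np.array([.5498,-.2899,.0753+dz]))
 print(dz,'hinge posts',wproj([np.r_[o+ex*.078+ey*y,.1] for y in(.055,-.055)],T).round(0).tolist())
 for a in (-.1,0,.05,.1,.2):
  print(a,[wproj([P(a,s,.01,.055),P(a,s,.01,-.055)],T).round(0).tolist() for s in (0,.05,.08,.11)])
crop(cv2.imread('pics/w4.png'),120,0,440,300,2,'pics/w4c.png')
s=cv2.imread('pics/s4.png');crop(s,280,120,400,260,4.2,'pics/s4c.png')
```

```text
0 hinge posts [[171.0, 12.0], [397.0, 15.0]]
-0.1 [[[164.0, 8.0], [404.0, 12.0]], [[167.0, 112.0], [399.0, 115.0]], [[172.0, 172.0], [393.0, 174.0]], [[178.0, 226.0], [385.0, 228.0]]]
0 [[[164.0, 6.0], [404.0, 10.0]], [[163.0, 111.0], [403.0, 113.0]], [[166.0, 174.0], [398.0, 177.0]], [[172.0, 233.0], [392.0, 235.0]]]
0.05 [[[165.0, 6.0], [404.0, 9.0]], [[161.0, 110.0], [405.0, 112.0]], [[163.0, 175.0], [401.0, 177.0]], [[168.0, 236.0], [395.0, 238.0]]]
0.1 [[[165.0, 5.0], [404.0, 8.0]], [[159.0, 108.0], [407.0, 111.0]], [[160.0, 175.0], [405.0, 177.0]], [[164.0, 239.0], [399.0, 241.0]]]
0.2 [[[165.0, 3.0], [403.0, 6.0]], [[155.0, 104.0], [411.0, 107.0]], [[154.0, 174.0], [411.0, 176.0]], [[156.0, 243.0], [408.0, 245.0]]]
0.02 hinge posts [[183.0, 21.0], [384.0, 24.0]]
-0.1 [[[177.0, 19.0], [390.0, 22.0]], [[179.0, 111.0], [386.0, 114.0]], [[183.0, 165.0], [381.0, 167.0]], [[188.0, 214.0], [375.0, 216.0]]]
0 [[[177.0, 17.0], [390.0, 20.0]], [[176.0, 110.0], [389.0, 112.0]], [[179.0, 167.0], [386.0, 169.0]], [[183.0, 220.0], [380.0, 222.0]]]
0.05 [[[177.0, 16.0], [390.0, 19.0]], [[175.0, 109.0], [391.0, 111.0]], [[176.0, 167.0], [388.0, 169.0]], [[180.0, 222.0], [383.0, 224.0]]]
0.1 [[[177.0, 15.0], [390.0, 18.0]], [[173.0, 108.0], [392.0, 110.0]], [[174.0, 167.0], [391.0, 169.0]], [[177.0, 224.0], [387.0, 226.0]]]
0.2 [[[177.0, 14.0], [390.0, 16.0]], [[170.0, 104.0], [396.0, 107.0]], [[169.0, 165.0], [396.0, 168.0]], [[170.0, 227.0], [394.0, 229.0]]]
```

View pics/w4c.png

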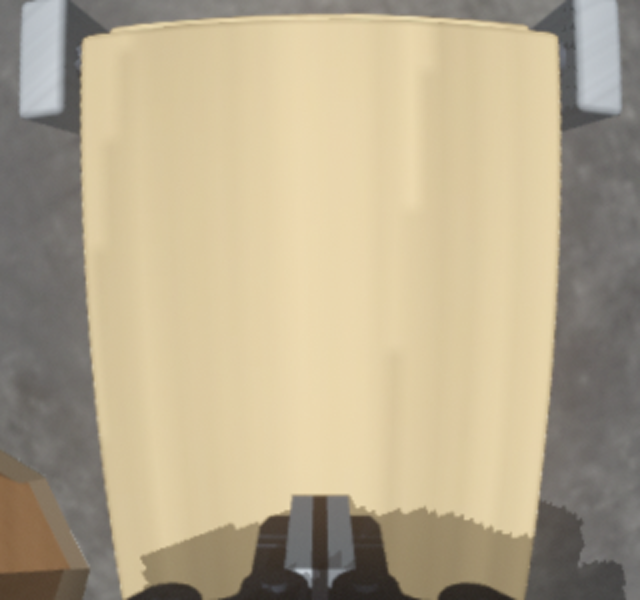

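View pics/s4c.png

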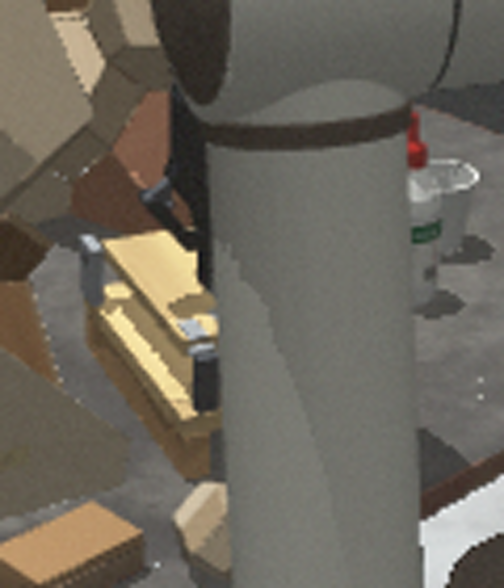

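Run:
```python
from h import *
T=(np.eye(3),np.zeros(3))
print('open pads')
for z in (0,-.013,-.03,-.05): print(z,wproj([[x,y,z] for y in(-.0425,.0425) for x in(-.011,.011)],T).round(0).tolist())
print('shut')
for z in (0,-.01,-.02,-.03,-.04,-.05): print(z,wproj([[x,0.0001,z] for x in(-.011,.0,.011)],T).round(0).tolist())
a=cv2.imread('pics/wrist0.png');crop(a,120,220,440,420,2.4,'pics/w0c.png')
a=cv2.imread('pics/w1.png');crop(a,180,220,380,370,4,'pics/w1f.png')
```

```text
open pads
0 [[213.0, 252.0], [210.0, 218.0], [350.0, 252.0], [353.0, 218.0]]
-0.013 [[209.0, 261.0], [206.0, 226.0], [355.0, 261.0], [358.0, 226.0]]
-0.03 [[203.0, 276.0], [199.0, 238.0], [361.0, 275.0], [366.0, 238.0]]
-0.05 [[194.0, 296.0], [189.0, 255.0], [370.0, 295.0], [376.0, 255.0]]
shut
0 [[282.0, 253.0], [282.0, 236.0], [282.0, 219.0]]
-0.01 [[282.0, 260.0], [282.0, 243.0], [282.0, 225.0]]
-0.02 [[282.0, 268.0], [282.0, 250.0], [282.0, 231.0]]
-0.03 [[282.0, 277.0], [282.0, 258.0], [282.0, 239.0]]
-0.04 [[282.0, 287.0], [283.0, 268.0], [283.0, 247.0]]
-0.05 [[283.0, 298.0], [283.0, 278.0], [283.0, 256.0]]
```

View pics/w0c.png

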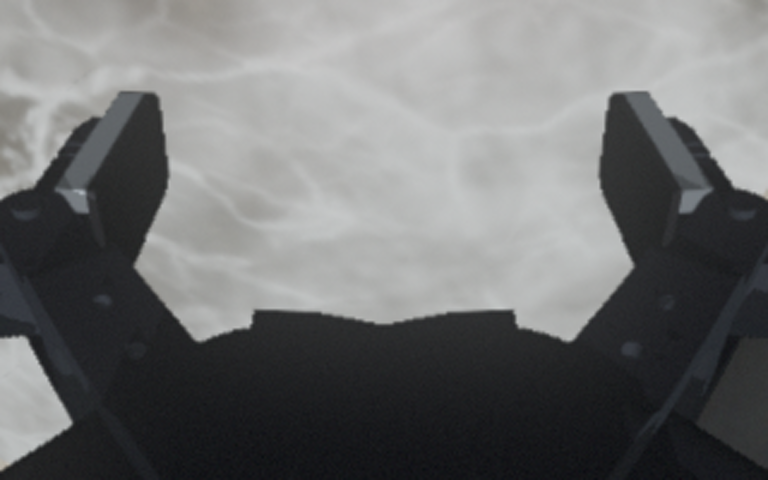

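View pics/w1f.png

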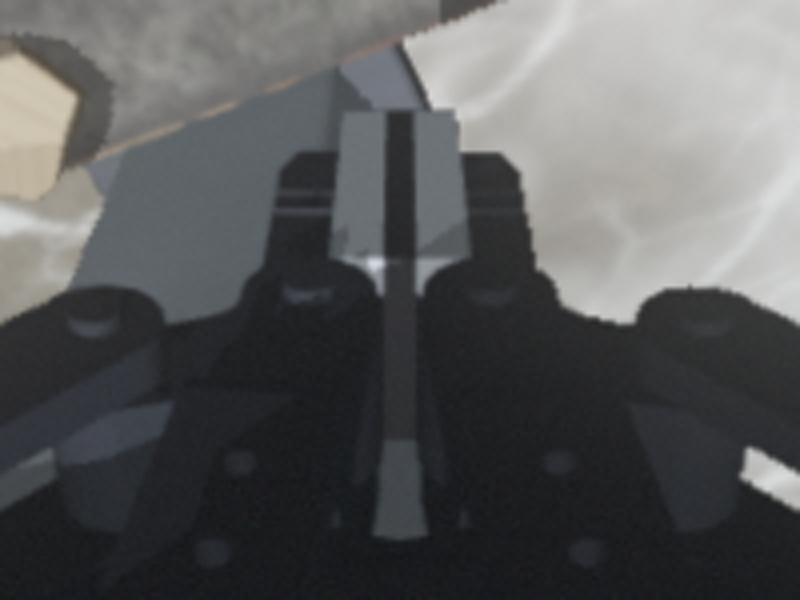

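>>> {"api": "play_rows", "payload": {
  "commands": "0 0 0 -2 0; 0 0 0 -4 0; 0 0 0 -4 0"
}}

```text
time: 5.67
ee_pos: [0.5504, -0.2902, 0.0736]
tcp_rot: [180.0, -0.1, -23.9]
wrist_force: [-5.7, 3.3, 16.9]
opening: -0.0
```

>>> {"api": "play_rows", "payload": {
  "commands": "0 0 0 -2 0; 0 0 0 -4 0; 0 0 0 -4 0"
}}

```text
time: 5.92
ee_pos: [0.5506, -0.2903, 0.0733]
tcp_rot: [180.0, -0.3, -23.9]
wrist_force: [-14.7, 8.3, 39.0]
opening: 0.0001
```

>>> {"api": "play_rows", "payload": {
  "commands": "0 0 0 20 0; 0 0 0 60 0; 0 -20 10 100 0; 0 -60 25 140 0; 0 -95 40 150 0; 0 -120 50 160 0; 0 -120 50 160 0; 0 -120 50 160 0"
}}

```text
time: 6.58
ee_pos: [0.4296, -0.24, 0.2294]
tcp_rot: [180.0, -0.3, -23.9]
wrist_force: [0.3, -0.8, -0.4]
opening: 0.0001
```

Run:
```python
from h import *
o=get_obs();T=wpose(o);print(o['time'],o['ee_pos'],o['tcp_rot'],o['wrist_force'])
w=np.ascontiguousarray(camera('wrist')[:,:,::-1])
cv2.imwrite("pics/w5.png",w);crop(w,190,0,370,180,3.3,'pics/w5c.png')
s=np.ascontiguousarray(camera('scene')[:,:,::-1]);crop(s,280,120,400,260,4.2,'pics/s5c.png')
```

```text
6.5833 [ 0.42957626 -0.23995304  0.22936382] [179.97833615  -0.25067949 -23.94107472] [ 0.25935529 -0.7629617  -0.38807336]
```

View pics/w5c.png

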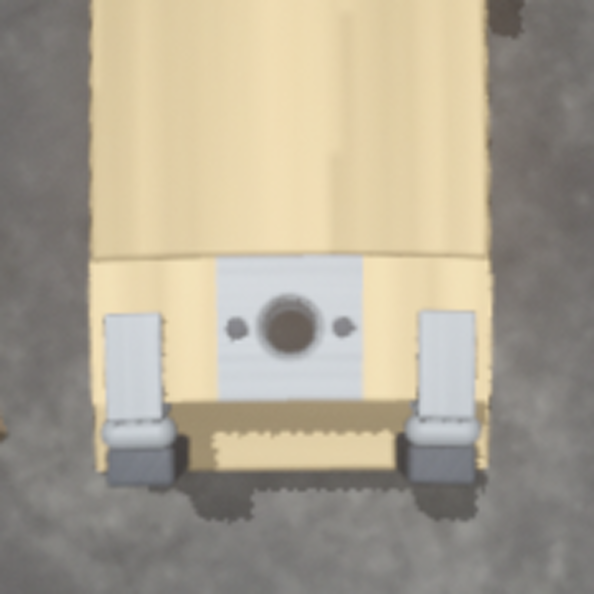

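View pics/s5c.png

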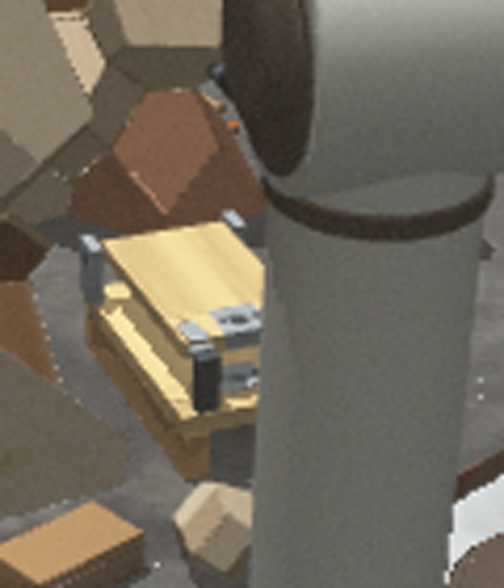

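Run:
```python
from h import *
T=(R.from_euler('xyz',[179.978,-.25,-23.94],degrees=True).as_matrix(),np.array([.42958,-.23995,.22936]))
f=lambda u,v:(190+u/3.3,v/3.3)
for n,u,v,z in [('bore',289,329,.110),('p1',140,440,.106),('p2',442,440,.106),('insetTL',217,256,.11),('TR',362,256,.11),('BL',218,399,.11),('BR',361,399,.11)]: print(n,wback(f(u,v),z,T).round(4))
s=lambda u,v:(280+u/4.2,120+v/4.2)
print(back('scene',s(238,319),.11))
t=np.ascontiguousarray(camera('top')[:,:,::-1]);crop(t,300,150,400,270,5,'pics/t5c.png')
```

```text
bore [ 0.5063 -0.2705  0.11  ]
p1 [ 0.4952 -0.2194  0.106 ]
p2 [ 0.4606 -0.2974  0.106 ]
insetTL [ 0.5331 -0.2609  0.11  ]
TR [ 0.517  -0.2971  0.11  ]
BL [ 0.4965 -0.2447  0.11  ]
BR [ 0.4805 -0.2808  0.11  ]
[ 0.50130717 -0.2687406   0.11      ]
```

View pics/t5c.png

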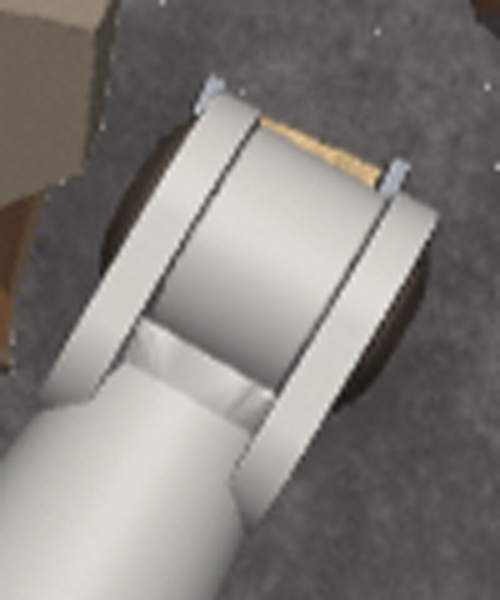

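>>> {"api": "play_rows", "payload": {
  "commands": "1 -5 30 0 7; 1 -15 60 0 14; 1 -25 90 0 21; 1 -30 125 0 28; 1 -30 155 0 35; 1 -30 185 0 42; 1 -30 215 0 49; 1 -30 245 0 56; 1 -30 275 0 63; 1 -30 300 0 69"
}}

```text
time: 7.57
ee_pos: [0.4006, 0.062, 0.2258]
tcp_rot: [-179.9, 0.1, 45.5]
wrist_force: [0.1, -0.8, 0.4]
opening: 0.085
```

>>> {"api": "play_rows", "payload": {
  "commands": "1 0 0 0 0; 1 0 0 0 0"
}}

```text
time: 7.73
ee_pos: [0.4006, 0.0611, 0.2258]
tcp_rot: [-179.9, 0.1, 45.2]
wrist_force: [-0.5, 0.4, 0.1]
opening: 0.0855
```

Run:
```python
from h import *
o=get_obs();T=wpose(o);print(o['time'],o['q'],o['ee_pos'],o['tcp_rot'],o['opening'])
w=np.ascontiguousarray(camera('wrist')[:,:,::-1])
cv2.imwrite("pics/w6.png",w)
```

```text
7.7333 [ 8.67508164e+00 -1.36129137e+01 -3.91818880e+00  9.98462465e+01
 -7.39800197e-03  1.43465063e+02] [0.40057634 0.06107657 0.22584983] [-1.79915741e+02  1.26150751e-01  4.52101215e+01] 0.08550789591735948
```

View pics/w6.png

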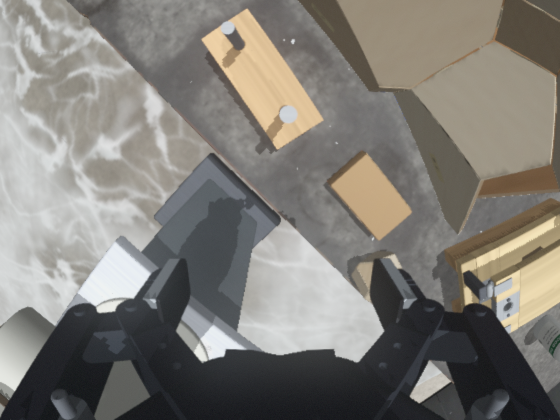

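Run:
```python
from h import *
T=wpose()
crop(cv2.imread('pics/w6.png'),190,0,350,160,4,'pics/w6c.png')
for n,u,v,z in [('long',288.5,114,.188),('short',229,27,.128)]: print(n,wback((u,v),z,T).round(4))
```

```text
long [0.455 0.107 0.188]
short [0.474  0.1949 0.128 ]
```

View pics/w6c.png

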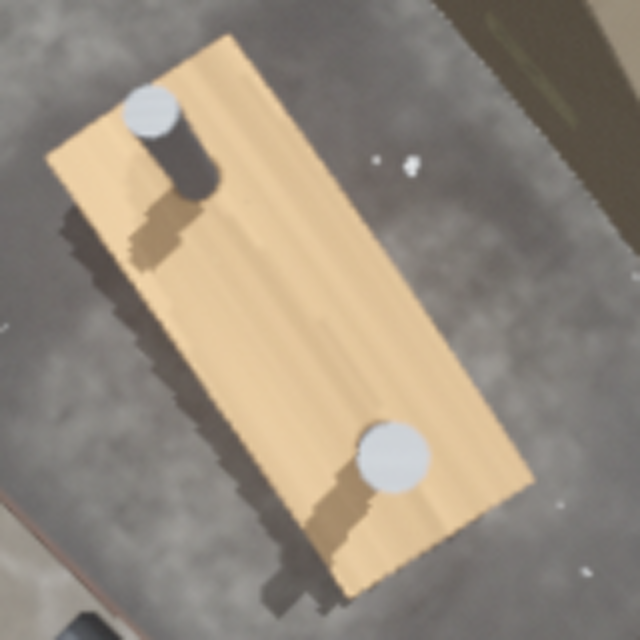

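>>> {"api": "play_rows", "payload": {
  "commands": "1 20 17 0 0; 1 40 35 0 0; 1 53 46 0 0; 1 53 46 -20 0; 1 53 46 -45 0; 1 53 46 -70 0; 1 53 46 -85 0; 1 53 46 -95 0; 1 53 46 -95 0"
}}

```text
time: 8.53
ee_pos: [0.4524, 0.1048, 0.1298]
tcp_rot: [-179.9, 0.2, 44.9]
wrist_force: [-0.3, 0.3, 1.2]
opening: 0.0857
```

Run:
```python
from h import *
o=get_obs();T=wpose(o);print(o['time'],o['ee_pos'],o['tcp_rot'],o['wrist_force'])
w=np.ascontiguousarray(camera('wrist')[:,:,::-1])
cv2.imwrite("pics/w7.png",w)
s=np.ascontiguousarray(camera('scene')[:,:,::-1]);crop(s,190,180,330,310,4.5,'pics/s7c.png')
```

```text
8.5333 [0.45243118 0.10481138 0.12980473] [-179.89126926    0.1857754    44.93958253] [-0.34890129  0.29566545  1.22737053]
```

View pics/w7.png

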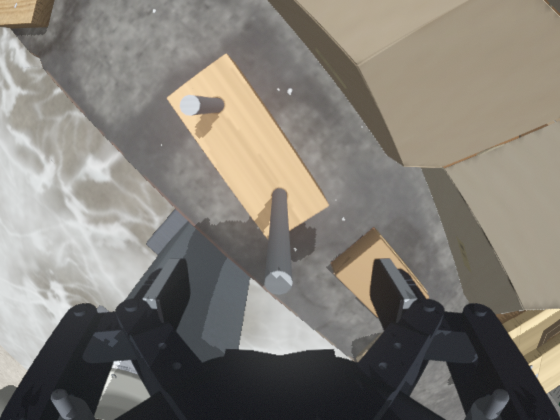

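View pics/s7c.png

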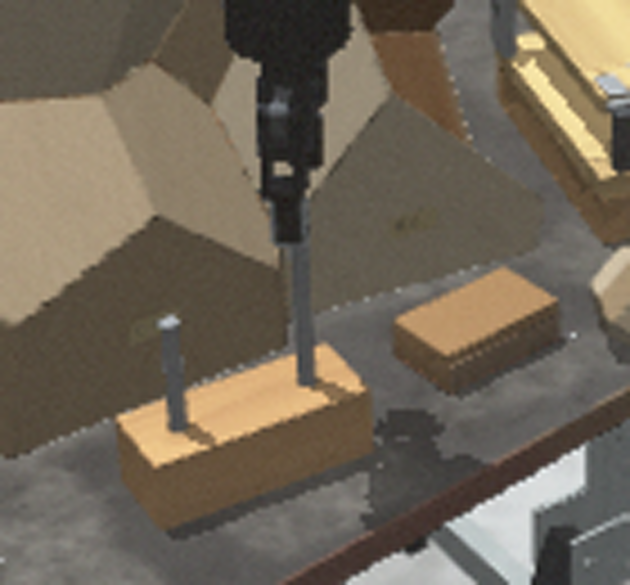

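>>> {"api": "play_rows", "payload": {
  "commands": "1 1 2 -10 0; 1 1 2 -20 0; 1 1 2 -30 0; 1 1 2 -37 0; 1 1 2 -37 0"
}}

```text
time: 9.05
ee_pos: [0.4531, 0.1078, 0.0932]
tcp_rot: [-179.9, 0.1, 45.1]
wrist_force: [0.0, -0.3, -0.2]
opening: 0.0854
```

>>> {"api": "play_rows", "payload": {
  "commands": "0.1 0 0 0 0; 0.1 0 0 0 0; 0.1 0 0 0 0; 0.1 0 0 0 0; 0 0 0 0 0; 0 0 0 0 0; 0 0 0 0 0; 0 0 0 0 0",
  "force": 60
}}

```text
time: 9.72
ee_pos: [0.4544, 0.1079, 0.0955]
tcp_rot: [180.0, -0.0, 45.1]
wrist_force: [0.4, -2.0, 2.8]
opening: 0.0103
```

Run:
```python
from h import *
w=np.ascontiguousarray(camera('wrist')[:,:,::-1])
cv2.imwrite("pics/w8.png",w)
```

```text
(no output)
```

View pics/w8.png

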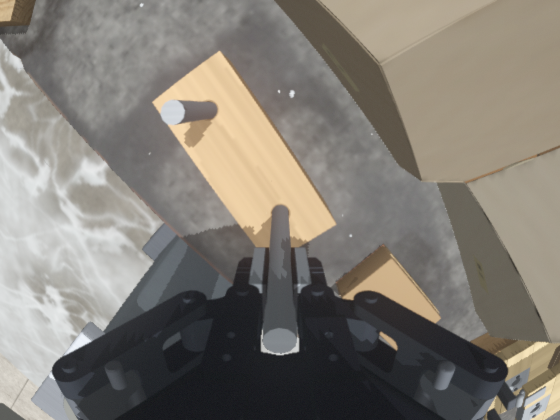

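>>> {"api": "play_rows", "payload": {
  "commands": "0 0 0 5 0; 0 0 0 12 0; 0 0 0 24 0; 0 0 0 40 0; 0 0 0 60 0; 0 0 0 85 0; 0 0 0 110 0; 0 0 0 130 0; 0 0 0 140 0; 0 0 0 140 0"
}}

```text
time: 10.6
ee_pos: [0.4548, 0.1082, 0.2379]
tcp_rot: [179.9, -0.2, 45.1]
wrist_force: [0.1, -0.1, -2.1]
opening: 0.0108
```

Run:
```python
from h import *
w=np.ascontiguousarray(camera('wrist')[:,:,::-1])
cv2.imwrite("pics/w9.png",w)
s=np.ascontiguousarray(camera('scene')[:,:,::-1]);crop(s,190,140,330,310,3.5,'pics/s9c.png')
```

```text
(no output)
```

View pics/w9.png

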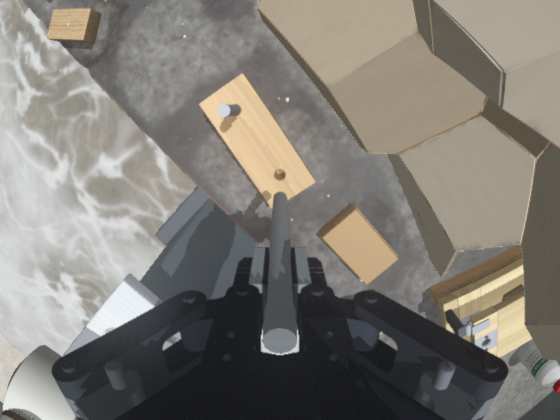

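View pics/s9c.png

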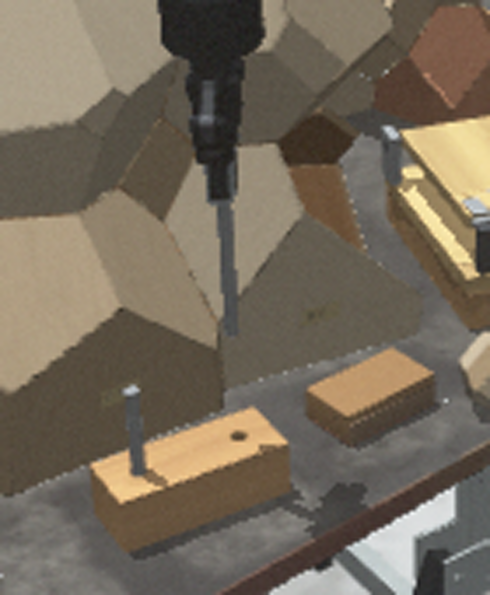

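>>> {"api": "play_rows", "payload": {
  "commands": "0 -10 -15 5 0; 0 -20 -40 5 -6; 0 -25 -70 5 -12; 0 -25 -105 5 -18; 0 -25 -140 5 -24; 0 -25 -175 5 -30; 0 -25 -210 5 -36; 0 -25 -245 5 -41; 0 -20 -275 5 -45; 0 -10 -300 5 -45"
}}

```text
time: 11.53
ee_pos: [0.4428, -0.1941, 0.2388]
tcp_rot: [-180.0, 0.1, -0.3]
wrist_force: [0.2, 0.1, -1.5]
opening: 0.0105
```

>>> {"api": "play_rows", "payload": {
  "commands": "0 15 -25 0 0; 0 35 -50 0 0; 0 50 -68 0 0; 0 61 -79 0 0; 0 61 -79 0 0; 0 61 -79 0 0"
}}

```text
time: 12.03
ee_pos: [0.5047, -0.2711, 0.2379]
tcp_rot: [-179.9, 0.2, 0.0]
wrist_force: [-0.4, 0.2, -2.1]
opening: 0.0102
```

Run:
```python
from h import *
o=get_obs();T=wpose(o);print(o['time'],o['ee_pos'],o['tcp_rot'],o['wrist_force'])
w=np.ascontiguousarray(camera('wrist')[:,:,::-1])
cv2.imwrite("pics/w10.png",w);crop(w,190,80,370,260,3.3,'pics/w10c.png')
s=np.ascontiguousarray(camera('scene')[:,:,::-1]);crop(s,260,120,400,260,4.2,'pics/s10c.png')
```

```text
12.0333 [ 0.50472666 -0.27110389  0.2378883 ] [-1.79890204e+02  1.92227560e-01  4.30677953e-02] [-0.44382922  0.19295339 -2.10804989]
```

View pics/w10.png

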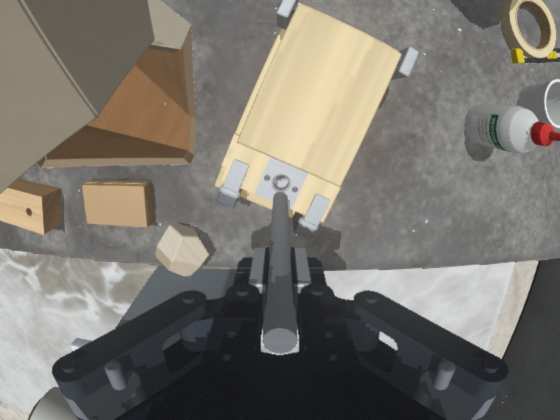

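View pics/w10c.png

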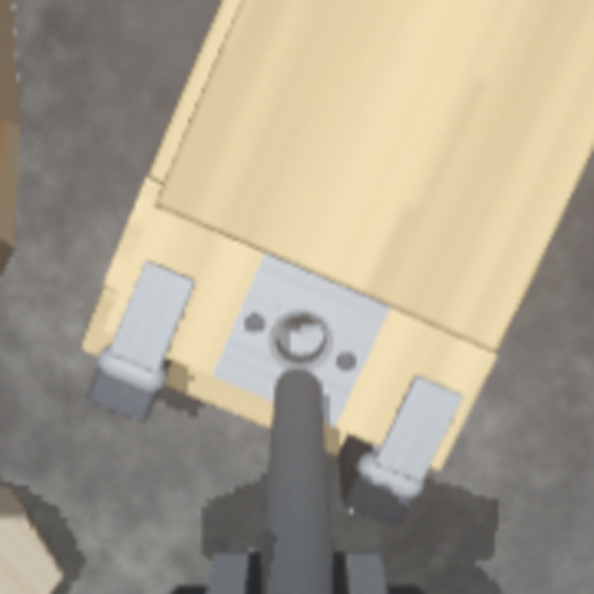

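View pics/s10c.png

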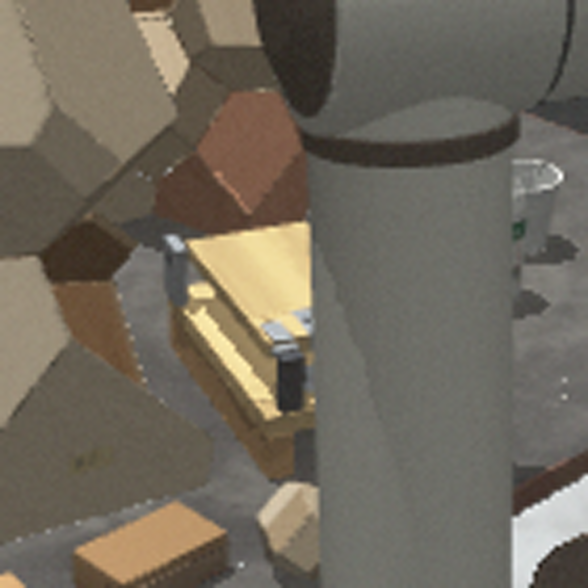

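Run:
```python
from h import *
T=(R.from_euler('xyz',[180,0,0],degrees=True).as_matrix(),np.array([.50473,-.2711,.2379]))
T=(R.from_euler('xyz',[-179.89,.19,.04],degrees=True).as_matrix(),T[1])
f=lambda u,v:(190+u/3.3,80+v/3.3)
b=wback(f(301,337),.110,T);print('bore',b)
for z in(.148,.1504,.153):
  r=wback(f(299,368.5),z,T);print('rim',z,r,'foot',r-[.006,0,0])
print('width at foot px: pred',wproj([[.505,-.277,.15],[.505,-.265,.15]],T),'obs',f(273,400),f(325,400))
# rod axis higher: sides at crop row 560
print('axis at z=.19', wproj([[.505,-.271,.19]],T),wproj([[.505,-.271,.15]],T))
```

```text
bore [ 0.50795883 -0.27117786  0.11      ]
rim 0.148 [ 0.50852955 -0.27057219  0.148     ] foot [ 0.50252955 -0.27057219  0.148     ]
rim 0.1504 [ 0.50917092 -0.2705701   0.1504    ] foot [ 0.50317092 -0.2705701   0.1504    ]
rim 0.153 [ 0.50986574 -0.27056783  0.153     ] foot [ 0.50386574 -0.27056783  0.153     ]
width at foot px: pred [[288.13286126 196.28077146]
 [274.07011442 196.25970063]] obs (272.72727272727275, 201.21212121212122) (288.4848484848485, 201.21212121212122)
axis at z=.19 [[281.20415462 211.05429497]] [[281.10185262 196.26902954]]
```

>>> {"api": "play_rows", "payload": {
  "commands": "0 2 0 -8 0; 0 4 -0.5 -16 0; 0 5 -0.5 -24 0; 0 5 -0.5 -30 0; 0 5 -0.5 -30 0; 0 5 -0.5 -30 0"
}}

```text
time: 12.63
ee_pos: [0.5098, -0.2713, 0.2097]
tcp_rot: [-180.0, 0.0, 0.1]
wrist_force: [-0.3, -0.7, -0.7]
opening: 0.0105
```

Run:
```python
from h import *
o=get_obs();T=wpose(o);print(o['time'],o['ee_pos'],o['tcp_rot'],o['wrist_force'])
w=np.ascontiguousarray(camera('wrist')[:,:,::-1])
cv2.imwrite("pics/w11.png",w);crop(w,230,130,330,230,6,'pics/w11c.png')
```

```text
12.6333 [ 0.50976084 -0.27127132  0.20969249] [-1.79976785e+02  4.70060418e-02  8.77737766e-02] [-0.30479098 -0.71438157 -0.65839867]
```

View pics/w11c.png

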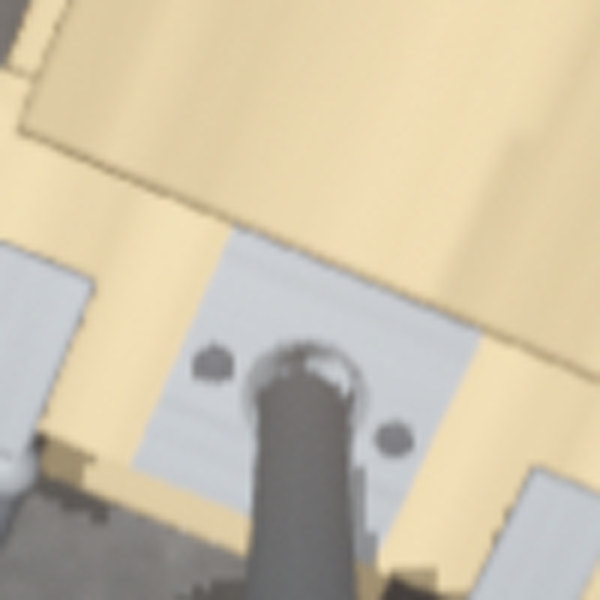

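Run:
```python
from h import *
T=(R.from_euler('xyz',[-179.977,.047,.088],degrees=True).as_matrix(),np.array([.50976,-.27127,.20969]))
f=lambda u,v:(230+u/6,130+v/6)
print('bore',wback(f(303,400),.110,T))
for z in(.119,.122,.125):
  r=wback(f(304,373),z,T);print(z,'foot',r-[.006,0,0])
print(wproj([[.508,-.271-.0075,.11],[.508,-.271+.0075,.11],[.508+.0095,-.271,.11],[.508-.0095,-.271,.11]],T), [f(245,390),f(368,400),f(303,340)])
```

```text
bore [ 0.50658269 -0.27081794  0.11      ]
0.119 foot [ 0.50712885 -0.27093081  0.119     ]
0.122 foot [ 0.50792747 -0.27092239  0.122     ]
0.125 foot [ 0.50872609 -0.27091396  0.125     ]
[[289.13336715 195.15190443]
 [272.28208589 195.12017964]
 [280.73532552 184.75804686]
 [280.68106477 205.33053264]] [(270.8333333333333, 195.0), (291.3333333333333, 196.66666666666669), (280.5, 186.66666666666666)]
```

>>> {"api": "play_rows", "payload": {
  "commands": "0 -1 0 0 0; 0 -1 0 -5 0; 0 -1 0 -9 0; 0 -1 0 -13 0; 0 -1 0 -15 0; 0 -1 0 -15 0"
}}

```text
time: 13.18
ee_pos: [0.5088, -0.2714, 0.1944]
tcp_rot: [-180.0, 0.1, 0.1]
wrist_force: [-1.0, -0.2, -2.4]
opening: 0.0103
```

>>> {"api": "play_rows", "payload": {
  "commands": "0 0 0 -2 0; 0 0 0 -4 0; 0 0 0 -6 0; 0 0 0 -6 0"
}}

```text
time: 13.52
ee_pos: [0.509, -0.2715, 0.1887]
tcp_rot: [-180.0, 0.0, 0.1]
wrist_force: [0.1, 0.5, -1.8]
opening: 0.0106
```

Run:
```python
from h import *
w=np.ascontiguousarray(camera('wrist')[:,:,::-1])
crop(w,230,140,330,240,6,'pics/w12c.png')
```

```text
(no output)
```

View pics/w12c.png

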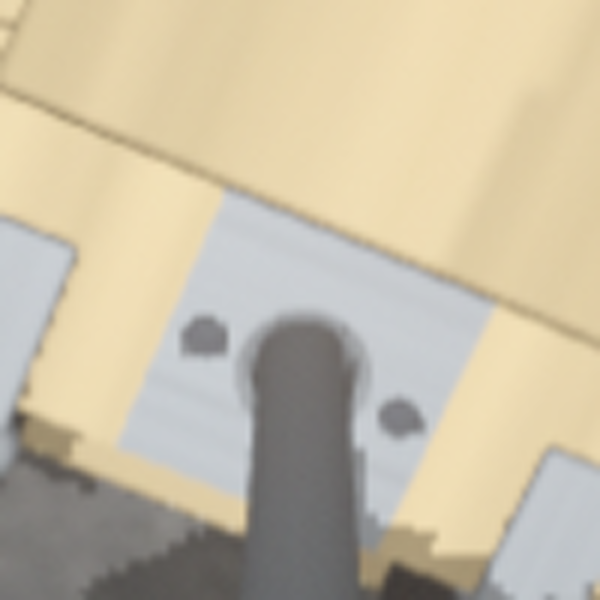

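>>> {"api": "play_rows", "payload": {
  "commands": "0 -1 0 0 0; 0 -1 0 -4 0; 0 -1 0 -8 0; 0 -1 0 -12 0; 0 -1 0 -12 0"
}}

```text
time: 13.98
ee_pos: [0.5078, -0.2714, 0.176]
tcp_rot: [-180.0, 0.1, 0.1]
wrist_force: [-0.5, -0.1, -2.3]
opening: 0.0105
```

Run:
```python
from h import *
o=get_obs();print(o['time'],o['ee_pos'],o['tcp_rot'],o['wrist_force'],o['torque'])
w=np.ascontiguousarray(camera('wrist')[:,:,::-1])
crop(w,230,150,330,250,6,'pics/w13c.png')
```

```text
13.9833 [ 0.50778899 -0.27136471  0.17595427] [-1.79959762e+02  7.16368561e-02  7.88446224e-02] [-0.46542024 -0.13045719 -2.25806146] [0.01218645 0.02966157 0.00952194]
```

View pics/w13c.png

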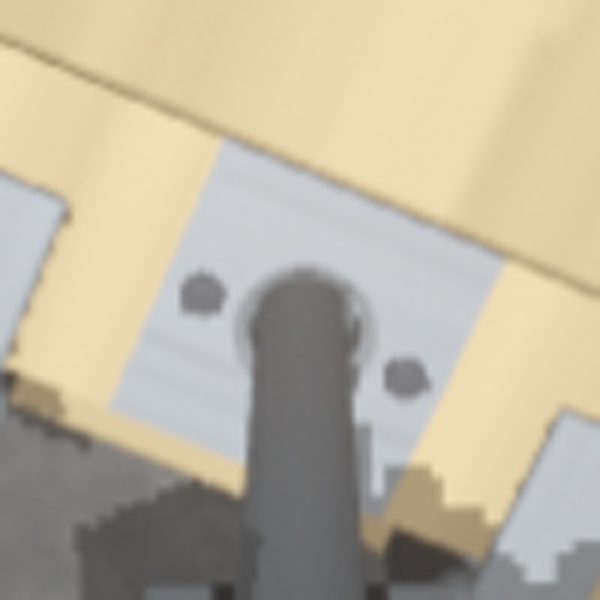

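>>> {"api": "play_rows", "payload": {
  "commands": "0 0 0 -5 0; 0 0 0 -10 0; 0 0 0 -15 0; 0 0 0 -20 0; 0 0 0 -24 0; 0 0 0 -24 0"
}}

```text
time: 14.53
ee_pos: [0.5077, -0.2713, 0.1519]
tcp_rot: [-180.0, 0.1, 0.1]
wrist_force: [-0.2, -0.1, -2.5]
opening: 0.0102
```

>>> {"api": "play_rows", "payload": {
  "commands": "0 0 0 -3 0; 0 0 0 -6 0; 0 0 0 -9 0; 0 0 0 -12 0; 0 0 0 -12 0"
}}

```text
time: 14.95
ee_pos: [0.5079, -0.2715, 0.1404]
tcp_rot: [-180.0, 0.0, 0.1]
wrist_force: [-1.2, -1.1, -1.5]
opening: 0.0101
```

>>> {"api": "play_rows", "payload": {
  "commands": "0 0 0 -4 0; 0 0 0 -8 0; 0 0 0 -12 0; 0 0 0 -16 0; 0 0 0 -16 0"
}}

```text
time: 15.37
ee_pos: [0.5077, -0.2713, 0.124]
tcp_rot: [-180.0, 0.1, 0.1]
wrist_force: [0.1, 0.9, -1.5]
opening: 0.0104
```

>>> {"api": "play_rows", "payload": {
  "commands": "0 0 0 -4 0; 0 0 0 -8 0; 0 0 0 -12 0; 0 0 0 -15 0; 0 0 0 -15 0; 0 0 0 -15 0"
}}

```text
time: 15.87
ee_pos: [0.508, -0.2715, 0.11]
tcp_rot: [-180.0, 0.0, 0.1]
wrist_force: [0.5, 0.4, -1.3]
opening: 0.0102
```

Run:
```python
from h import *
o=get_obs();print(o['time'],o['ee_pos'],o['tcp_rot'],o['wrist_force'],o['torque'])
w=np.ascontiguousarray(camera('wrist')[:,:,::-1]);cv2.imwrite('pics/w14.png',w)
s=np.ascontiguousarray(camera('scene')[:,:,::-1]);cv2.imwrite('pics/s14.png',s);crop(s,260,120,400,260,4.2,'pics/s14c.png')
```

```text
15.8667 [ 0.50799915 -0.27146557  0.10997433] [-1.79989388e+02  1.74538912e-02  8.28614934e-02] [ 0.48422854  0.37280186 -1.34282539] [-0.06797185  0.03102399  0.00084153]
```

View pics/w14.png

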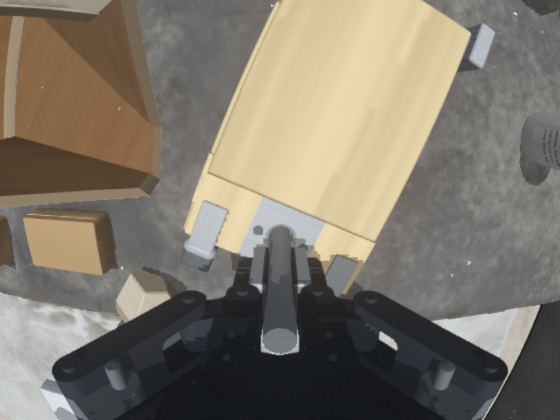

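View pics/s14c.png

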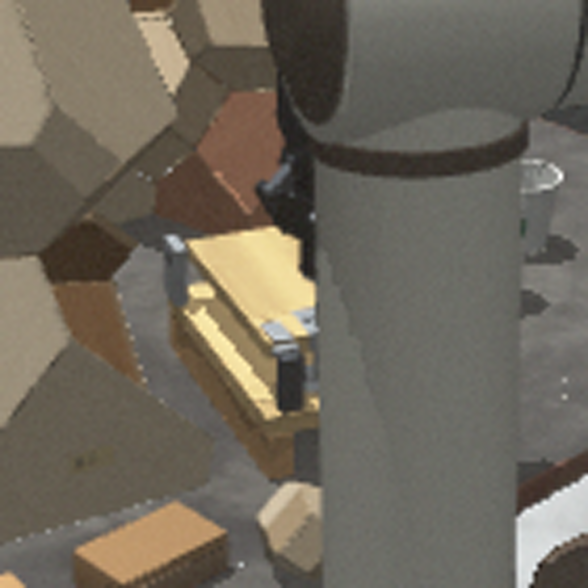

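Run:
```python
from h import *
for n in('w8','w9','w14'):
    crop(cv2.imread(f'pics/{n}.png'),250,310,310,370,4,f'pics/{n}t.png')
a=np.hstack([cv2.imread(f'pics/{n}t.png') for n in('w8','w9','w14')]);cv2.imwrite('pics/tops.png',a)
print(wproj([[0,0,-.0925],[0,0,-.0875]],(np.eye(3),np.zeros(3))))
```

```text
[[282.80469327 339.63137661]
 [282.69891238 330.66960145]]
```

View pics/tops.png

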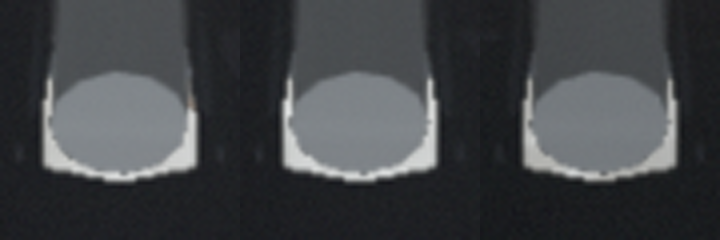

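Run:
```python
from h import *
o=get_obs();print(o['time'],o['qd'].round(2),o['wrist_force'],o['opening']);print(job_done())
```

```text
15.9667 [-0.02  0.    0.21  0.06 -0.    0.03] [ 0.42950882 -0.61237482 -1.97057356] 0.010133663480276925
the job is handed in; nothing more can be done
None
```

The lid is shut, and the long rod is threaded through both bores and was still held at 60 N when I handed the job in at 16.0 s of the 72 s allowed.

- **Lid:** It took two pushes. The first left it about 0.2 rad open. The second ended on a hard stop at about 39 N. After I backed off, the wrist and scene pictures showed the lid shut, with its tongues under the rollers.
- **Rod:** I lifted the long rod from the stand and lined its foot up with the lid bore in the wrist camera, correcting a few millimetres. On the way down, none of the force readings between moves showed the rod catching, with under 3 N on the wrist.
- **Last checks:** The arm was still. Close-ups showed the rod had not slipped in the jaws, with its top about 1 px from the predicted position. The foot height of about 22 mm above the bench is worked out from the grip height. I could not see the foot, or the lower bore, in any picture.
- **Disagreement:** The fingertips proved to sit about 36 mm behind the reported tool point, judging by the lid contact and the wrist picture. I set the grip height by that instead of by the stated tool frame.
- **Bystanders:** The short rod looked undisturbed when I lifted the long one. The other things looked unmoved in the pictures, but I took no final measurements of any of them.

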